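# Dock the work torch in its charging cradle

## Task

Put the yellow work torch back on charge: press it down past the orange sprung jaw so that it sits fully home in both forks of the charging cradle with the jaw snapped shut over it, and with the brass contact on its black tail end right up against the cradle's contact plate. Do not drop the torch, and leave the tin, the spray can and the screwdriver where they are.

Things in the scene. Friction and masses are not known exactly. Their poses are not given: they have to be found in the camera images.
- torch: Loose work torch, 0.2 kg, 190 mm long: yellow round barrel, 24 mm diameter, 144 mm long, between two hexagonal caps 32 mm across flats (black tail cap 20 mm long, red lens cap 26 mm). Origin on its axis at the barrel's middle; y axis runs along it from tail to lens. Starts lying on the bench, axis 16 mm up. Any roll about its axis is fine.
- torch_tail (a point): Centre of the torch's flat tail face, with a round brass contact, 92 mm from the origin along the torch's -y.
- torch_lens (a point): Centre of the torch's glass lens face, 98 mm from the origin along the torch's +y.
- cradle: Fixed charging cradle: grey base 100 x 215 x 12 mm (long along y), two black slippery V forks 12 mm wide at y = -45 and +45 mm. Each has a fixed prong on the -x side (inner face 13 mm from the seat axis, top 83 mm up) and the orange jaw on the +x side. 78 mm between forks is free for fingers (hinge rod there 27 mm high). Origin on the bench below the middle of the seat axis; z up.
- cradle_seat (a point): Where the torch's origin is when fully seated, tail against the contact plate: on the seat axis (level, along the cradle's y), midway between the forks, 56 mm above the bench. The forks leave the torch free to slide from there up to 21 mm towards +y, until its tail cap meets a fork.
- cradle_contact (a point): Centre of the contact plate's brass-padded face, which looks to the cradle's +y; 92 mm from cradle_seat along -y. The plate is grey, upright, 46 mm wide, 8 mm thick, its top 78 mm above the bench. The torch's tail face meets it here.
- jaw (a joint): Angle of the orange sprung jaw (rad): 0 = shut at its stop; grows to 0.5 as it swings out to the cradle's +x. One jaw with an arm at each fork, on a hinge rod along y; a spring shuts it. A torch pushed straight down between prongs and jaw needs some 8 to 15 N and opens it to about 0.1 before it snaps shut over the barrel.
- jaw_nose (a point): Tip of the jaw's inward nose, midway between its two arms; when shut 7 mm to the cradle's +x of the seat axis and 67 mm above the bench. Above it the sloping lead-in rises to 85 mm above the bench.
- tin: Bystander: closed round tin, 90 mm diameter, 95 mm high; origin at the centre of its underside.
- spray: Bystander: blue and yellow spray can, 60 mm diameter, 170 mm high; origin at the centre of its underside.
- driver: Bystander: screwdriver with red handle, 200 mm long, lying on the bench; origin at the middle of its underside, its x axis along it.
Mind the look-alikes: they are no part of the job. Of the things that look like the cradle, the larger one is meant. Leave any blue look-alike of the torch alone.

How it is judged:
At the end, for the whole second after the job is handed in: The torch lies at rest in both forks, its tail face centre within 3 mm of cradle_contact along each cradle axis (so the tail touches the contact plate, gap under 3 mm, and the axis is at seat height), its axis within 0.03 rad of the cradle's y, and the jaw shut over it (joint below 0.04 rad) (y of torch_tail in the frame of cradle_contact between -0.003 and 0.003 m and x of torch_tail in the frame of cradle_contact between -0.003 and 0.003 m and z of torch_tail in the frame of cradle_contact between -0.003 and 0.003 m and angle between the y axis of torch and the y axis of cradle, either way round below 0.03 rad and value of joint jaw below 0.04 rad and linear speed of torch below 0.02 m/s).
It fails at once if The torch is dropped: it moves faster than 1 m/s with no finger on it (linear speed of torch above 1 m/s and contact force between the fingers and torch below 0.05 N).
It fails at once if The tin, spray can or screwdriver is shifted by more than 25 mm (distance of any of tin, spray, driver from where it was at the start of the episode above 0.025 m).
It also fails if it takes over 42 s, if anything falls off the work surface, if the arm or the gripper's body presses on something with over 40 N, if the wrist force passes 120 N, or if a joint passes its speed limit or range.

## Robot

A 6-joint arm with a two-finger parallel gripper is mounted at the origin on the work surface. World frame = base frame: x ahead of the robot, y to its left, z up, the work surface at z = 0. Lengths are in m, angles in rad, forces in N, time in s.
With the tool pointing down it reaches from about 0.275 to 0.825 m from the base axis. Payload 5.2 kg.
Tool frame: the origin (TCP) lies between the finger pads; the fingertips stand 17 mm ahead of it and the grasp point (between the pads) lies 2 mm behind it; z points along the fingers, y is the line along which they close (so a half turn about z gives the same grasp; the last joint's range is limited). The gripper opens to 93 mm and grips with 3 to 60 N. Pads are 15 mm wide; open, the fingers measure 128 mm over their backs; the gripper's body (75 mm by 188 mm) begins 65 mm behind the grasp point.
Start: joints at [0.917, 0.259, 1.535, -0, 1.348, -0.203], TCP at [0.24, 0.495, 0.236] pointing down, gripper open.
Joint ranges: [-3.14, 3.14], [-0.91, 2.08], [0.19, 2.58], [-1.22, 4.36], [0.22, 2.71], [-3.12, 3.12]. Speed limits (rad/s): [2.57, 2.57, 3.14, 3.14, 3.14, 3.14].

## Interface

Orientations are given as a rotation vector (axis times angle).
In Python, from rig import bot gives the robot as it stands.
- The arm moves only by the shell command python3 -m jog 'ROWS' [OPENING] [FORCE]. ROWS is JSON, a list of rows, each an object of numbers: "tx", "ty", "tz": the shift along the world's x, y, z in mm; "turn": the turn about the world's z in rad. A call has 1 to 20 rows; each row shifts and turns the commanded pose from where the row before left it; what a row does not reach is not made up. A row lasts 1/10 s, in which the tool goes at most 50 mm and 8.59 degrees, less where a joint would pass 70% of its speed; a pose out of reach is approached as far as the arm can. A call is refused whole if a number of a shift passes 50 or a number of a turn 0.15, either way. A call with a gripper value outside its range is refused whole. OPENING is the closure, from -1 (fully open) to 1 (shut), set as the call begins (- or left out, the last holds). The fingers move at their own pace and stop on an object; FORCE is the grip in N (left out, the last holds). Time passes only in rows, so rows that do not move let the fingers close. It gives the time, the measured TCP pose, the force, the opening and the grip force at its end, in the units of the state.
- bot.sense(): the state, without advancing time (a new reading comes with each control period).
- bot.snapshot(name): name is "scene" or "top"; returns (picture, depth): 480x640x3 uint8, red, green, blue; 480x640 float32, m along the optical axis (not along the pixel's ray), 0 where there is no reading.
- bot.calibration(name): a dict with "camera_matrix" (3x3 intrinsics, pixels), "k1" (the pictures are not rectified: a ray, as slopes to the right and down, at radius r is drawn at 1 + k1 r^2 times it, then the intrinsics apply), "camera_from_world" (4x4, takes a point from world to camera coordinates). Camera axes: x right, y down, z forward; pixel columns grow to the right and rows downward; lengths in m; the calibration is good to about 2 mm. A picture is of the moment at which its call begins. calibration takes no time and is no camera call.
- bot.job_done(): hands the job in; it is judged then, once.
The state is a dict: "t": time; "qpos": joint angles; "dq": joint speeds; "joint_torque": joint torques, N m; "eef_pos": TCP position; "tool_rot": TCP orientation; "force": force on the tool from outside, world axes, zero at the start; "ft_torque": the same for the moment, N m; "finger_gap": finger opening in m; "gripper_force": force on a finger pad.
Only numpy, scipy, OpenCV 4.12 (cv2) and the standard library are available. Lean on these libraries where they do the work, as an engineer would, in place of code of your own. Each camera call takes 0.05 s, during which the arm holds its last target. There are 200 camera calls.

## Working session

There is one attempt and no reset: what is moved stays moved. The work goes in short steps, Python scripts to look and compute and a shell command to move; the robot and the scene stay as the last step left them, time stands still between calls to the robot, and variables do not carry over. Pictures are saved under pics/ and viewed, at most 10 in all, crops included, and the job is handed in when it is done.

```bash
mkdir -p pics
cat > h.py <<'E'
import numpy as np, cv2
from rig import bot
def snap(n,tag):
    im,d=bot.snapshot(n); cv2.imwrite(f'pics/{tag}.png',im[:,:,::-1]); np.save(f'pics/{tag}.npy',d); return im,d
def rays(n,uv):
    c=bot.calibration(n);K=np.array(c['camera_matrix']);k=c['k1']
    q=(np.atleast_2d(uv)-K[:2,2])/[K[0,0],K[1,1]]; s=q.copy()
    for _ in range(20): s=q/(1+k*(s**2).sum(1,keepdims=True))
    return np.c_[s,np.ones(len(s))]
def unproj(n,uv,dep):
    T=np.linalg.inv(np.array(bot.calibration(n)['camera_from_world']))
    return (rays(n,uv)*np.reshape(dep,(-1,1)))@T[:3,:3].T+T[:3,3]
def proj(n,P):
    c=bot.calibration(n);T=np.array(c['camera_from_world']);K=np.array(c['camera_matrix'])
    p=np.atleast_2d(P)@T[:3,:3].T+T[:3,3]; s=p[:,:2]/p[:,2:]; s=s*(1+c['k1']*(s**2).sum(1,keepdims=True))
    return s*[K[0,0],K[1,1]]+K[:2,2]
def cloud(n,d):
    v,u=np.mgrid[:480,:640]; return unproj(n,np.c_[u.ravel(),v.ravel()].astype(float),d.ravel()).reshape(480,640,3)
E
python3 - <<'E'
from h import *
for n in('scene','top'):
    snap(n,n+'0'); T=np.linalg.inv(np.array(bot.calibration(n)['camera_from_world'])); print(n,T[:3,3],T[:3,2])
s=bot.sense(); print(s['t'],s['eef_pos'],s['tool_rot'],s['finger_gap'])
E
```

```text
scene [ 0.92109481 -0.49897591  0.78668944] [-0.40000841  0.53951645 -0.74088817]
top [0.3440538  0.0224724  1.07072848] [ 0.18844986  0.00322662 -0.98207751]
0.1 [0.239322   0.49468946 0.23491605] [-7.01968985e-01 -3.06146909e+00  2.34412250e-03] 0.09365863933003928
```

View pics/scene0.png

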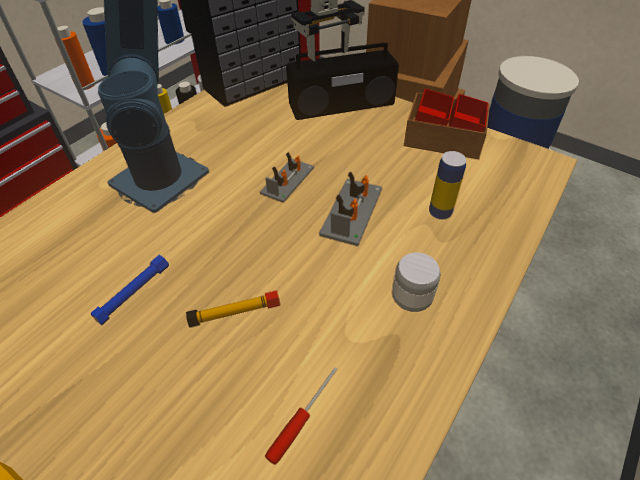

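View pics/top0.png

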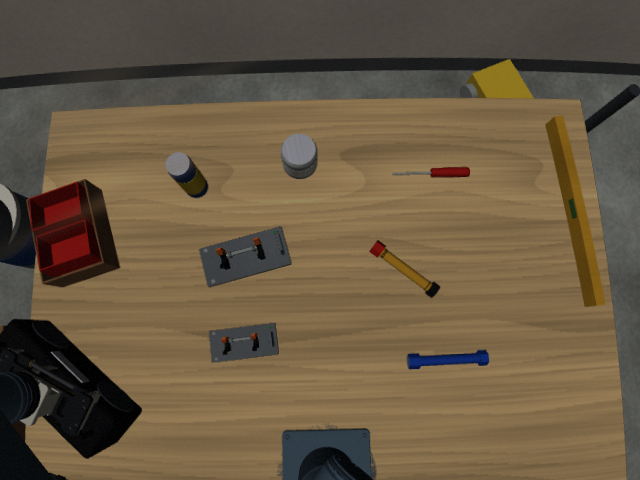

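The top view shows two cradles, at (245,257) and (244,343). The first has the larger base, so it is the one meant. Its contact plate is at the right end (282,252), towards world -y, and its orange jaws are on the +x side. There are also two torches: the yellow one, with its red lens at (378,249) and black tail at (433,289), is the target. The blue one at (448,360) is the look-alike. I'll confirm this in one crop and measure.

Run:
```python
from h import *
a=cv2.imread('pics/top0.png'); b=cv2.imread('pics/scene0.png')
cv2.imwrite('pics/crop1.png',np.vstack([cv2.resize(a[215:365,190:450],(780,450))[:300],cv2.resize(b[160:320,180:400],(400,290))[:, :].repeat(1,0) if 0 else cv2.resize(b[165:255,310:400],(780,780))[240:540]]))
for n in('scene','top'):
    im=cv2.imread(f'pics/{n}0.png'); d=np.load(f'pics/{n}0.npy'); P=cloud(n,d); ok=d>0
    hsv=cv2.cvtColor(im,cv2.COLOR_BGR2HSV); H,S,V=cv2.split(hsv)
    print(n,'bench z', np.median(P[...,2][(abs(P[...,0]-.4)<.1)&(abs(P[...,1]+.05)<.03)&ok]))
    reg=ok&(P[...,2]>.006)&(P[...,2]<.06)&(abs(P[...,0]-.45)<.15)&(P[...,1]<-.0)&(P[...,1]>-.35)
    cc,lab,st,ce=cv2.connectedComponentsWithStats(reg.astype(np.uint8))
    for i in range(1,cc):
        if st[i,4]<60: continue
        Q=P[lab==i]; r=cv2.minAreaRect(Q[:,:2].astype(np.float32)*1000)
        print('blob',st[i],r,'z95',np.percentile(Q[:,2],95))
    red=reg&((H<8)|(H>172))&(S>150); blk=reg&(V<60)
    yel=reg&(H>15)&(H<32)&(S>170)
    for nm,m in(('red',red),('blk',blk),('yel',yel)):
        if m.sum(): print(nm,m.sum(),P[m].mean(0),np.percentile(P[m][:,2],95))
    # cradle
    reg=ok&(P[...,2]>.004)&(P[...,2]<.12)&(abs(P[...,0]-.47)<.2)&(P[...,1]>.03)&(P[...,1]<.5)
    cc,lab,st,ce=cv2.connectedComponentsWithStats(reg.astype(np.uint8))
    for i in range(1,cc):
        if st[i,4]<200: continue
        Q=P[lab==i]; r=cv2.minAreaRect(Q[:,:2].astype(np.float32)*1000)
        print('cblob',st[i],r,'z',np.percentile(Q[:,2],[50,99]))
        m=(lab==i)&(H>4)&(H<20)&(S>170)&(V>100)
        k,l2,s2,_=cv2.connectedComponentsWithStats(m.astype(np.uint8))
        for j in range(1,k):
            if s2[j,4]>5: print('  orange',s2[j],P[l2==j].mean(0),P[l2==j][:,2].max())
```

```text
scene bench z 0.0003351278099021915
blob [ 186  290   95   38 1213] ((479.805908203125, -205.39923095703125), (191.5819854736328, 36.067726135253906), 50.91484069824219) z95 0.032279779388962246
red 177 [ 0.535555   -0.14604581  0.02761988] 0.033562321353218634
blk 148 [ 0.43244459 -0.27396912  0.02708866] 0.033003018466196056
yel 829 [ 0.47939473 -0.21184817  0.02368714] 0.029004281530109186
cblob [ 260  153   54   49 1198] ((311.254150390625, 190.011962890625), (77.95850372314453, 164.8211212158203), 5.5818562507629395) z [0.00978646 0.06046134]
  orange [295 156   5  15  44] [0.32143645 0.2268971  0.04306518] 0.06367222547829698
  orange [281 170   6  15  48] [0.32813339 0.15938123 0.04236478] 0.06240870799652887
cblob [ 319  172   63   73 2498] ((520.7626953125, 187.7390594482422), (100.83345031738281, 216.07423400878906), 14.14968490600586) z [0.01336285 0.0815254 ]
  orange [362 176   7  20  79] [0.52754144 0.23542545 0.05798974] 0.08452408859788163
  orange [350 199   8  22  92] [0.54917259 0.14901188 0.0565926 ] 0.08523752926922745
top bench z -0.0011462314361116999
blob [369
[... 310 characters left out ...]
   0.02458638] 0.029039516233382412
cblob [ 199  226   93   62 3444] ((520.0289916992188, 190.0357208251953), (101.74296569824219, 216.85479736328125), 14.368468284606934) z [0.01123685 0.08126946]
  orange [254 238   4   2   7] [0.54882468 0.15317414 0.08211797] 0.08376130204592003
  orange [216 248   5   3   9] [0.52637213 0.24002956 0.08217657] 0.08446947634881918
cblob [ 209  323   70   37 2069] ((310.26416015625, 193.57591247558594), (76.88549041748047, 165.01673889160156), 6.032165050506592) z [0.0083586  0.06178149]
  orange [251 334   4   3  11] [0.32781832 0.16296553 0.06096221] 0.06515050182393711
  orange [222 337   4   3   8] [0.32152458 0.23024704 0.05900952] 0.06598772150255194
```

View pics/crop1.png

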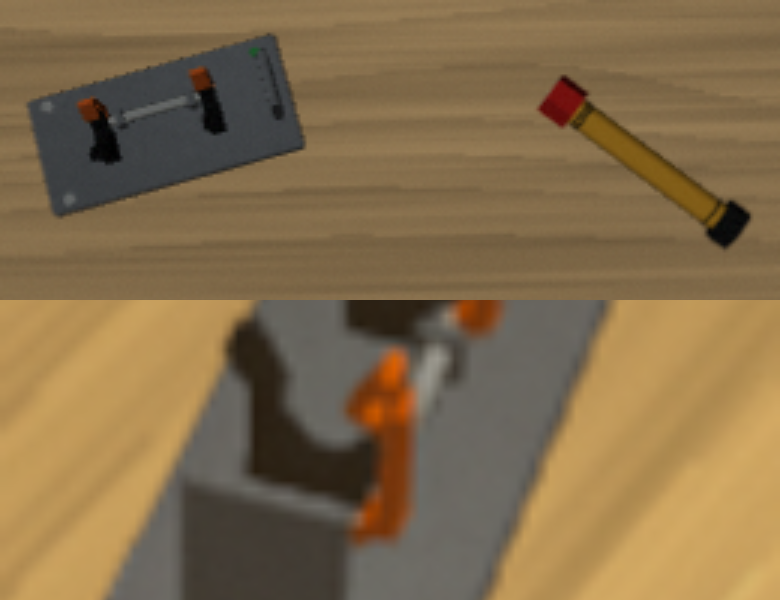

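The crop confirms the choice. The larger cradle's base measures 101 x 216 mm (given 100 x 215), its fork tops are at 84 mm, its orange arms are on the +x side and its plate is at the -y end. The torch measures 190 mm, with its top at 32 mm. The two views agree to about 2 mm, with the same offset for torch and cradle.

- **Torch:** origin at (477, -207), axis at 50.9°.
- **Cradle:** origin at about (520, 189), yaw 14.2°.

Next I move above the torch.

```bash
python3 -m jog '[{"tx":13.2,"ty":-39,"turn":-0.1},{"tx":13.2,"ty":-39,"turn":-0.1},{"tx":13.2,"ty":-39,"turn":-0.1},{"tx":13.2,"ty":-39,"turn":-0.1},{"tx":13.2,"ty":-39,"turn":-0.1},{"tx":13.2,"ty":-39,"turn":-0.1},{"tx":13.2,"ty":-39,"turn":-0.1},{"tx":13.2,"ty":-39,"turn":-0.1},{"tx":13.2,"ty":-39,"turn":-0.1},{"tx":13.2,"ty":-39,"turn":-0.1},{"tx":13.2,"ty":-39,"turn":-0.1},{"tx":13.2,"ty":-39,"turn":-0.1},{"tx":13.2,"ty":-39,"turn":-0.1},{"tx":13.2,"ty":-39,"turn":-0.1},{"tx":13.2,"ty":-39,"turn":-0.1},{"tx":13.2,"ty":-39,"turn":-0.1},{"tx":13.2,"ty":-39,"turn":-0.1},{"tx":13.2,"ty":-39,"turn":-0.1},{"tz":0},{"tz":0}]' -1
python3 - <<'E'
from h import *
s=bot.sense(); r=s['tool_rot']; print(s['t'],s['eef_pos'],2*np.degrees(np.arctan2(r[1],r[0]))-90)
E
```

```text
0.1 [0.239322   0.49468946 0.23491605] -295.82841324431934schema error: expected keys tx, ty, tz, turn
```

Every row needs all four keys.

```bash
python3 -m jog '[{"tx":13.2,"ty":-39,"tz":0,"turn":-0.1},{"tx":13.2,"ty":-39,"tz":0,"turn":-0.1},{"tx":13.2,"ty":-39,"tz":0,"turn":-0.1},{"tx":13.2,"ty":-39,"tz":0,"turn":-0.1},{"tx":13.2,"ty":-39,"tz":0,"turn":-0.1},{"tx":13.2,"ty":-39,"tz":0,"turn":-0.1},{"tx":13.2,"ty":-39,"tz":0,"turn":-0.1},{"tx":13.2,"ty":-39,"tz":0,"turn":-0.1},{"tx":13.2,"ty":-39,"tz":0,"turn":-0.1},{"tx":13.2,"ty":-39,"tz":0,"turn":-0.1},{"tx":13.2,"ty":-39,"tz":0,"turn":-0.1},{"tx":13.2,"ty":-39,"tz":0,"turn":-0.1},{"tx":13.2,"ty":-39,"tz":0,"turn":-0.1},{"tx":13.2,"ty":-39,"tz":0,"turn":-0.1},{"tx":13.2,"ty":-39,"tz":0,"turn":-0.1},{"tx":13.2,"ty":-39,"tz":0,"turn":-0.1},{"tx":13.2,"ty":-39,"tz":0,"turn":-0.1},{"tx":13.2,"ty":-39,"tz":0,"turn":-0.1},{"tx":0,"ty":0,"tz":0,"turn":0},{"tx":0,"ty":0,"tz":0,"turn":0}]' -1
python3 - <<'E'
from h import *
s=bot.sense(); r=s['tool_rot']; print(s['t'],s['eef_pos'],2*np.degrees(np.arctan2(r[1],r[0]))-90)
E
```

```text
t: 2.1
eef_pos: [0.4767, -0.2072, 0.2347]
tool_rot: [-2.834, -1.352, 0.001]
force: [0.0, 0.8, -0.6]
finger_gap: 0.0931
gripper_force: 0.0
2.1 [ 0.47673702 -0.2072046   0.23473077] -399.0011379164752
```

```bash
python3 -m jog '[{"tx":0,"ty":0,"tz":-40,"turn":0},{"tx":0,"ty":0,"tz":-40,"turn":0},{"tx":0,"ty":0,"tz":-40,"turn":0},{"tx":0,"ty":0,"tz":-40,"turn":0},{"tx":0,"ty":0,"tz":-30,"turn":0},{"tx":0,"ty":0,"tz":-15,"turn":0},{"tx":0,"ty":0,"tz":-10,"turn":0},{"tx":0,"ty":0,"tz":0,"turn":0},{"tx":0,"ty":0,"tz":0,"turn":0}]' -1 && python3 -m jog '[{"tx":0,"ty":0,"tz":0,"turn":0},{"tx":0,"ty":0,"tz":0,"turn":0},{"tx":0,"ty":0,"tz":0,"turn":0},{"tx":0,"ty":0,"tz":0,"turn":0},{"tx":0,"ty":0,"tz":0,"turn":0},{"tx":0,"ty":0,"tz":0,"turn":0},{"tx":0,"ty":0,"tz":0,"turn":0},{"tx":0,"ty":0,"tz":0,"turn":0}]' 1 60
```

```text
t: 3.0
eef_pos: [0.4776, -0.2066, 0.0215]
tool_rot: [2.834, 1.355, 0.001]
force: [0.1, -0.1, -0.5]
finger_gap: 0.0928
gripper_force: 0.0
t: 3.8
eef_pos: [0.4772, -0.2069, 0.0206]
tool_rot: [-2.835, -1.353, 0.0]
force: [0.2, 0.3, -0.7]
finger_gap: 0.0335
gripper_force: 0.0
```

```bash
python3 -m jog '[{"tx":0,"ty":0,"tz":0,"turn":0},{"tx":0,"ty":0,"tz":0,"turn":0},{"tx":0,"ty":0,"tz":0,"turn":0},{"tx":0,"ty":0,"tz":0,"turn":0},{"tx":0,"ty":0,"tz":0,"turn":0}]' 1 60 && python3 -m jog '[{"tx":0,"ty":0,"tz":20,"turn":0},{"tx":0,"ty":0,"tz":40,"turn":0},{"tx":0,"ty":0,"tz":40,"turn":0},{"tx":0,"ty":0,"tz":40,"turn":0},{"tx":0,"ty":0,"tz":0,"turn":0},{"tx":0,"ty":0,"tz":0,"turn":0}]'
```

```text
t: 4.3
eef_pos: [0.4771, -0.2068, 0.0206]
tool_rot: [-2.835, -1.353, 0.0]
force: [-0.8, 0.4, 0.8]
finger_gap: 0.023
gripper_force: 60.0
t: 4.9
eef_pos: [0.4774, -0.2071, 0.1611]
tool_rot: [2.834, 1.353, 0.001]
force: [-0.6, 0.7, -3.1]
finger_gap: 0.0226
gripper_force: 60.0
```

```bash
python3 -m jog '[{"tx":3.7,"ty":36.7,"tz":0,"turn":0.0845},{"tx":3.7,"ty":36.7,"tz":0,"turn":0.0845},{"tx":3.7,"ty":36.7,"tz":0,"turn":0.0845},{"tx":3.7,"ty":36.7,"tz":0,"turn":0.0845},{"tx":3.7,"ty":36.7,"tz":0,"turn":0.0845},{"tx":3.7,"ty":36.7,"tz":0,"turn":0.0845},{"tx":3.7,"ty":36.7,"tz":0,"turn":0.0845},{"tx":3.7,"ty":36.7,"tz":0,"turn":0.0845},{"tx":3.7,"ty":36.7,"tz":0,"turn":0.0845},{"tx":3.7,"ty":36.7,"tz":0,"turn":0.0845},{"tx":3.7,"ty":36.7,"tz":0,"turn":0.0845},{"tx":0,"ty":0,"tz":0,"turn":0},{"tx":0,"ty":0,"tz":0,"turn":0},{"tx":0,"ty":0,"tz":0,"turn":0}]'
python3 - <<'E'
from h import *
s=bot.sense(); r=s['tool_rot']; print(s['t'],s['eef_pos'],(2*np.degrees(np.arctan2(r[1],r[0]))-90)%180)
for n in('scene','top'):
    im,d=snap(n,n+'1'); P=cloud(n,d); H,S,V=cv2.split(cv2.cvtColor(im,cv2.COLOR_RGB2HSV))
    reg=(d>0)&(P[...,2]>.12)&(P[...,2]<.2)&(abs(P[...,0]-.52)<.12)&(abs(P[...,1]-.2)<.13)
    red=reg&((H<8)|(H>172))&(S>150); yel=reg&(H>15)&(H<32)&(S>150)
    print(n)
    for m in(red,yel):
        if m.sum()>10: Q=P[m]; print(m.sum(),Q.mean(0),Q.min(0),Q.max(0),cv2.minAreaRect(Q[:,:2].astype(np.float32)*1000))
a=cv2.imread('pics/scene1.png')[80:280,230:450]; b=cv2.imread('pics/top1.png')[180:320,150:330]
cv2.imwrite('pics/v1.png',np.hstack([cv2.resize(a,(400,364)),cv2.resize(b,(400,364))]))
E
```

```text
t: 6.3
eef_pos: [0.517, 0.1958, 0.1591]
tool_rot: [-1.928, -2.478, 0.004]
force: [0.1, -0.4, -1.5]
finger_gap: 0.0228
gripper_force: 60.0
6.3 [0.51700139 0.19579643 0.15913215] 14.232627822148515
scene
319 [0.52538262 0.1654825  0.16170593] [0.49434095 0.10238784 0.14342854] [0.54845525 0.24600671 0.1688461 ] ((519.9097900390625, 175.40737915039062), (28.791624069213867, 150.15127563476562), 18.919553756713867)
top
195 [0.49351044 0.27775742 0.16577407] [0.47639454 0.26321897 0.15051612] [0.51570295 0.29384873 0.17367798] ((495.73974609375, 279.1277770996094), (36.39392852783203, 25.259124755859375), 16.040428161621094)
263 [0.52226043 0.16517072 0.16334983] [0.48884764 0.1234816  0.15213393] [0.54410747 0.26848195 0.16916825] ((515.583740234375, 196.02081298828125), (22.925928115844727, 145.25186157226562), 14.93128490447998)
```

View pics/v1.png

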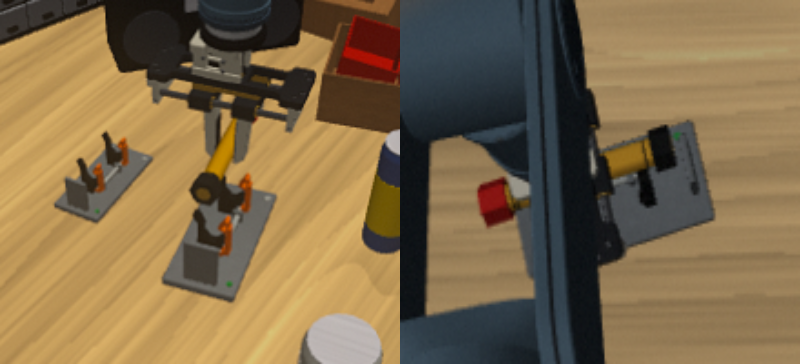

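The left half (scene view) shows the torch held level above the cradle, with its tail towards the plate. The right half (top view) shows the tail cap at (660,145) and the lens at (493,203) in the picture. Before pressing I'll check the lateral position of the forks and plate relative to the base, and of the torch relative to the cradle.

Run:
```python
from h import *
a=np.radians(14.25); R=np.array([[np.cos(a),-np.sin(a)],[np.sin(a),np.cos(a)]])
C={'scene':[.5208,.1877],'top':[.5200,.1900]}
for n in C:
    d=np.load(f'pics/{n}0.npy'); P=cloud(n,d); im=cv2.imread(f'pics/{n}0.png'); H,S,V=cv2.split(cv2.cvtColor(im,cv2.COLOR_BGR2HSV))
    L=P.copy(); L[...,:2]=(P[...,:2]-C[n])@R; L*=1000
    inb=(d>0)&(abs(L[...,0])<60)&(abs(L[...,1])<115)
    f=lambda m:(m.sum(),np.percentile(L[m],[3,50,97],axis=0).round(1).tolist()) if m.sum()>2 else None
    z=L[...,2]; org=(S>150)&(H<22)&(V>70)
    print(n)
    for s in(-1,1):
        y=inb&(abs(L[...,1]-45*s)<20)
        print(' prong',s,f(y&(z>60)&(V<75)&~org)); print(' jaw',s,f(y&(z>60)&org))
    print(' plate',f(inb&(L[...,1]<-80)&(z>70))); print(' edges',f(inb&(z>6)&(z<18)))
    d=np.load(f'pics/{n}1.npy'); P=cloud(n,d); im=cv2.imread(f'pics/{n}1.png'); H,S,V=cv2.split(cv2.cvtColor(im,cv2.COLOR_BGR2HSV))
    L=P.copy(); L[...,:2]=(P[...,:2]-C[n])@R; L*=1000; z=L[...,2]
    m=(d>0)&(abs(L[...,0])<25)&(L[...,1]<-10)&(L[...,1]>-115)&(z>130)&(z<185)
    for y0 in range(-110,-10,10):
        k=m&(abs(L[...,1]-y0-5)<5)
        if k.sum()>5: print('  torch y',y0+5,k.sum(),'x',np.percentile(L[k][:,0],[2,98]).round(1),'ztop',np.percentile(z[k],98).round(1), 'x@top',L[k][np.argsort(z[k])[-6:],0].mean().round(1))
    print('  tail end y', np.percentile(L[m][:,1],[.5,2]))
```

```text
scene
 prong -1 (np.int64(41), [[-25.2, -48.6, 63.2], [-19.7, -44.8, 75.5], [-13.4, -37.1, 83.7]])
 jaw -1 (np.int64(53), [[8.7, -48.4, 61.9], [18.0, -45.0, 70.7], [23.4, -37.7, 84.0]])
 prong 1 (np.int64(35), [[-26.0, 39.0, 62.5], [-19.0, 43.1, 74.6], [-13.5, 50.9, 82.3]])
 jaw 1 (np.int64(47), [[10.3, 39.9, 61.3], [17.9, 44.8, 71.3], [24.2, 52.7, 82.4]])
 plate (np.int64(90), [[-21.2, -97.4, 70.5], [-0.8, -94.5, 76.4], [22.0, -88.1, 80.0]])
 edges (np.int64(1471), [[-47.4, -105.3, 7.6], [20.7, -9.8, 11.7], [48.9, 98.1, 15.1]])
  torch y -85 158 x [-17.3  14.6] ztop 171.3 x@top -1.9
  torch y -75 46 x [-16.   15.9] ztop 171.2 x@top 1.6
  torch y -65 35 x [-17.   16.1] ztop 170.8 x@top 1.1
  torch y -55 24 x [-8.3  9.8] ztop 166.3 x@top 0.2
  torch y -45 32 x [-10.2  10.3] ztop 167.4 x@top -1.0
  torch y -35 37 x [-11.8  10.4] ztop 167.1 x@top -2.1
  torch y -25 31 x [-11.3  10.6] ztop 166.5 x@top -3.2
  torch y -15 31 x [-10.   10.7] ztop 166.8 x@top -1.6
  tail end y [-86.507516   -85.91731617]
top
 prong -1 (np.int64(32), [[-26.8, -49.0, 63.8], [-19.9, -44.2, 77.7], [17.1, -37.9, 
[... 167 characters left out ...]
, 53.4, 83.6]])
 jaw 1 (np.int64(34), [[8.5, 42.3, 66.9], [13.8, 47.1, 77.8], [20.7, 52.2, 83.6]])
 plate (np.int64(66), [[-22.1, -98.2, 73.0], [-1.1, -94.4, 76.6], [20.4, -90.7, 79.6]])
 edges (np.int64(2888), [[-48.1, -102.8, 7.2], [-6.0, 1.3, 10.8], [46.8, 101.8, 14.8]])
  torch y -85 52 x [-18.9  16.4] ztop 170.9 x@top -5.4
  torch y -75 76 x [-18.9  14.6] ztop 172.9 x@top -1.9
  torch y -65 62 x [-18.2  13.8] ztop 172.1 x@top -2.7
  torch y -55 52 x [-13.1   8.1] ztop 167.6 x@top -0.5
  torch y -45 52 x [-13.    8.5] ztop 167.6 x@top -1.0
  torch y -35 53 x [-13.7   9.1] ztop 167.4 x@top -3.3
  torch y -25 41 x [-13.5   8.8] ztop 168.1 x@top -1.4
  tail end y [-85.88994093 -85.39408224]
```

Seat axis is at x≈0 ±0.5 in the base frame, the fork and plate heights match the text, and the tail gap is about 5.5 mm. The torch is about 1.3 mm to cradle -x, so I correct that and descend, watching the force.

```bash
python3 -m jog '[{"tx":1.3,"ty":0.3,"tz":-20,"turn":0},{"tx":0,"ty":0,"tz":-20,"turn":0},{"tx":0,"ty":0,"tz":-15,"turn":0},{"tx":0,"ty":0,"tz":0,"turn":0},{"tx":0,"ty":0,"tz":0,"turn":0}]' && python3 -m jog '[{"tx":0,"ty":0,"tz":-5,"turn":0},{"tx":0,"ty":0,"tz":-5,"turn":0},{"tx":0,"ty":0,"tz":-5,"turn":0},{"tx":0,"ty":0,"tz":0,"turn":0},{"tx":0,"ty":0,"tz":0,"turn":0}]'
```

```text
t: 6.9
eef_pos: [0.5194, 0.1963, 0.1059]
tool_rot: [-1.93, -2.479, 0.0]
force: [-0.0, -0.4, -2.0]
finger_gap: 0.0227
gripper_force: 60.0
t: 7.4
eef_pos: [0.5191, 0.1971, 0.0906]
tool_rot: [-1.927, -2.481, 0.0]
force: [-0.1, -0.8, -2.1]
finger_gap: 0.0227
gripper_force: 60.0
```

```bash
for i in 1; do python3 -m jog '[{"tx":0,"ty":0,"tz":-4,"turn":0},{"tx":0,"ty":0,"tz":-4,"turn":0},{"tx":0,"ty":0,"tz":0,"turn":0}]' | grep -E "eef|force"; python3 -m jog '[{"tx":0,"ty":0,"tz":-4,"turn":0},{"tx":0,"ty":0,"tz":0,"turn":0}]'| grep -E "eef|force";  python3 -m jog '[{"tx":0,"ty":0,"tz":-4,"turn":0},{"tx":0,"ty":0,"tz":0,"turn":0}]'| grep -E "eef|force"; done
```

```text
eef_pos: [0.5175, 0.1968, 0.0821]
force: [-4.7, -0.9, 0.2]
gripper_force: 60.0
eef_pos: [0.516, 0.1965, 0.0782]
force: [-9.0, -3.2, 5.9]
gripper_force: 60.0
eef_pos: [0.5169, 0.1967, 0.0742]
force: [-6.6, -1.3, 1.5]
gripper_force: 60.0
```

```bash
python3 -m jog '[{"tx":0,"ty":0,"tz":-4,"turn":0},{"tx":0,"ty":0,"tz":0,"turn":0}]' | grep -E "eef|force"; python3 -m jog '[{"tx":0,"ty":0,"tz":-4,"turn":0},{"tx":0,"ty":0,"tz":0,"turn":0}]'| grep -E "eef|force";  python3 -m jog '[{"tx":0,"ty":0,"tz":-4,"turn":0},{"tx":0,"ty":0,"tz":0,"turn":0}]'| grep -E "eef|force"
```

```text
eef_pos: [0.5172, 0.1968, 0.0698]
force: [-5.0, -0.8, -1.0]
gripper_force: 60.0
eef_pos: [0.5174, 0.1967, 0.0654]
force: [-3.8, -1.2, -6.3]
gripper_force: 60.0
eef_pos: [0.5188, 0.1971, 0.0618]
force: [-2.0, -0.2, -9.1]
gripper_force: 60.0
```

The force has turned downward, so the barrel is past the nose. I go the last 2–3 mm and then slide towards the plate, along (+0.245, -0.969).

```bash
python3 -m jog '[{"tx":0,"ty":0,"tz":-2,"turn":0},{"tx":0,"ty":0,"tz":0,"turn":0}]' | grep -E "eef|force"; python3 -m jog '[{"tx":0,"ty":0,"tz":-1,"turn":0},{"tx":0,"ty":0,"tz":0,"turn":0}]' | grep -E "eef|force"; python3 -m jog '[{"tx":0.5,"ty":-2,"tz":0,"turn":0},{"tx":0.5,"ty":-2,"tz":0,"turn":0},{"tx":0,"ty":0,"tz":0,"turn":0}]'| grep -E "eef|force"
```

```text
eef_pos: [0.5192, 0.1971, 0.0613]
force: [-4.7, -1.0, 1.5]
gripper_force: 60.0
eef_pos: [0.5192, 0.1971, 0.0612]
force: [-7.6, -0.6, 9.2]
gripper_force: 60.0
eef_pos: [0.5195, 0.1937, 0.0606]
force: [-6.9, 0.9, 5.4]
gripper_force: 60.0
```

```bash
python3 -m jog '[{"tx":0.3,"ty":-1.5,"tz":0,"turn":0},{"tx":0,"ty":0,"tz":0,"turn":0}]' | grep -E "eef|force"; python3 -m jog '[{"tx":0.3,"ty":-1,"tz":0,"turn":0},{"tx":0,"ty":0,"tz":0,"turn":0}]' | grep -E "eef|force"; python3 -m jog '[{"tx":0.3,"ty":-1,"tz":0,"turn":0},{"tx":0,"ty":0,"tz":0,"turn":0}]'| grep -E "eef|force"; python3 -m jog '[{"tx":0.3,"ty":-1,"tz":0,"turn":0},{"tx":0,"ty":0,"tz":0,"turn":0}]'| grep -E "eef|force"
```

```text
eef_pos: [0.5197, 0.1923, 0.0605]
force: [-7.6, 1.6, 5.3]
gripper_force: 60.0
eef_pos: [0.52, 0.1915, 0.0605]
force: [-8.1, 2.4, 5.7]
gripper_force: 60.0
eef_pos: [0.52, 0.1912, 0.0605]
force: [-7.9, 5.1, 5.6]
gripper_force: 60.0
eef_pos: [0.52, 0.1912, 0.0605]
force: [-8.5, 9.6, 5.6]
gripper_force: 60.0
```

y stopped at 0.1912 with the force rising to 9.6 N, so the tail is against the plate. I release and look.

```bash
python3 -m jog '[{"tx":0,"ty":0,"tz":0,"turn":0},{"tx":0,"ty":0,"tz":0,"turn":0},{"tx":0,"ty":0,"tz":0,"turn":0},{"tx":0,"ty":0,"tz":0,"turn":0},{"tx":0,"ty":0,"tz":0,"turn":0},{"tx":0,"ty":0,"tz":0,"turn":0},{"tx":0,"ty":0,"tz":0,"turn":0},{"tx":0,"ty":0,"tz":0,"turn":0},{"tx":0,"ty":0,"tz":0,"turn":0},{"tx":0,"ty":0,"tz":0,"turn":0}]' -0.4 && python3 -m jog '[{"tx":0,"ty":0,"tz":10,"turn":0},{"tx":0,"ty":0,"tz":20,"turn":0},{"tx":0,"ty":0,"tz":40,"turn":0},{"tx":0,"ty":0,"tz":40,"turn":0},{"tx":-20,"ty":0,"tz":40,"turn":0},{"tx":-50,"ty":0,"tz":0,"turn":0},{"tx":-50,"ty":0,"tz":0,"turn":0},{"tx":-50,"ty":0,"tz":0,"turn":0},{"tx":0,"ty":0,"tz":0,"turn":0},{"tx":0,"ty":0,"tz":0,"turn":0}]'
python3 - <<'E'
from h import *
a=np.radians(14.25); R=np.array([[np.cos(a),-np.sin(a)],[np.sin(a),np.cos(a)]])
C={'scene':[.5208,.1877],'top':[.5200,.1900]}
for n in C:
    im,d=snap(n,n+'2'); P=cloud(n,d); H,S,V=cv2.split(cv2.cvtColor(im,cv2.COLOR_RGB2HSV))
    L=P.copy(); L[...,:2]=(P[...,:2]-C[n])@R; L*=1000; z=L[...,2]
    m=(d>0)&(abs(L[...,0])<25)&(abs(L[...,1])<110)&(z>52)&(z<100)
    for y0 in range(-100,105,15):
        k=m&(abs(L[...,1]-y0)<5)
        if k.sum()>5: print(n,' y',y0,k.sum(),'x',np.percentile(L[k][:,0],[2,98]).round(1),'ztop',np.percentile(z[k],95).round(1))
    print(' lens end y', np.percentile(L[m][:,1],[98,99.5]))
    o=(d>0)&(abs(L[...,0])<60)&(abs(L[...,1])<60)&(z>60)&(S>150)&(H>3)&(H<14)
    for s in(-1,1):
        k=o&(L[...,1]*s>0)
        if k.sum()>3: print(' jaw',s,k.sum(),np.percentile(L[k],[3,50,97],axis=0).round(1).tolist())
a=cv2.imread('pics/scene2.png')[150:270,300:420]; b=cv2.imread('pics/top2.png')[200:300,190:310]
cv2.imwrite('pics/v2.png',np.hstack([cv2.resize(a,(400,400),interpolation=3),cv2.resize(b,(400,400),interpolation=3)]))
E
```

```text
t: 11.2
eef_pos: [0.5214, 0.1886, 0.0596]
tool_rot: [-1.928, -2.481, 0.0]
force: [0.0, -0.2, -0.3]
finger_gap: 0.0647
gripper_force: 0.0
t: 12.2
eef_pos: [0.351, 0.1888, 0.2108]
tool_rot: [1.925, 2.48, 0.003]
force: [0.7, -0.4, 0.1]
finger_gap: 0.0654
gripper_force: 0.0
scene  y -100 113 x [-21.6  22.1] ztop 78.8
scene  y -85 16 x [-16.9  20.7] ztop 77.7
scene  y -70 32 x [-15.5  15.2] ztop 73.5
scene  y -55 35 x [-10.3  11.5] ztop 69.1
scene  y -40 76 x [-23.1  23.3] ztop 83.6
scene  y -25 20 x [-9.3  6.8] ztop 69.8
scene  y -10 24 x [-9.1 10.9] ztop 66.9
scene  y 5 29 x [-7.9 11.6] ztop 67.8
scene  y 20 27 x [-8.3 11.8] ztop 67.4
scene  y 35 31 x [-19.9  15.3] ztop 69.9
scene  y 50 60 x [-23.7  23.9] ztop 82.2
scene  y 65 17 x [-10.2   7.5] ztop 67.3
scene  y 80 44 x [-13.7  17.5] ztop 73.2
scene  y 95 35 x [-13.9  17.6] ztop 72.9
 lens end y [94.91896981 99.43514246]
 jaw -1 50 [[10.0, -48.5, 62.1], [18.3, -45.7, 71.7], [23.3, -38.0, 84.5]]
 jaw 1 44 [[9.7, 40.4, 61.2], [17.8, 43.3, 71.3], [23.4, 50.7, 83.7]]
top  y -100 33 x [-22.7  21.3] ztop 80.0
top  y -85 64 x [-17.4  17.4] ztop 72.8
top  y -70 53 x [-17.7  15.9] ztop 72.2
top  y -55 41 x [-11.4  10.5] ztop 67.6
top  y -40 73 x [-23.9  19.8] ztop 82.5
top  y -25 45 x [-11.2  11.1] ztop 68.7
top  y -10 46 x [-11.7  10.4] ztop 69.2
top  y 5 43 x [-11.7  10. ] ztop 69.4
top  y 20 43 x [-11.7  11.1] ztop 68.9
top  y 35 41 x [-11.7  10.1] ztop 68.5
top  y 50 75 x [-22.5  20.2] ztop 81.6
top  y 65 43 x [-11.8  10.6] ztop 68.2
top  y 80 66 x [-17.6  17.4] ztop 73.0
top  y 95 64 x [-17.9  17. ] ztop 72.7
 lens end y [ 97.90200138 100.61847605]
 jaw -1 36 [[8.0, -49.1, 66.6], [14.2, -43.2, 77.6], [20.1, -37.9, 82.8]]
 jaw 1 39 [[7.8, 41.3, 65.8], [14.5, 46.7, 75.6], [21.1, 52.4, 83.8]]
```

View pics/v2.png

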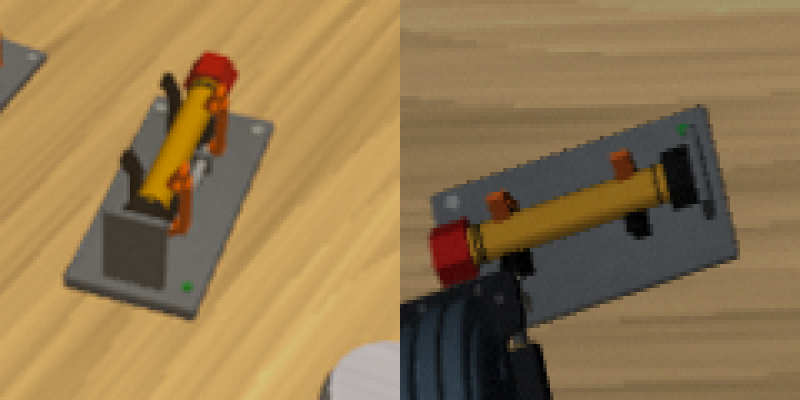

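The picture shows the torch lying in both forks, with the tail at the plate (left (140,205), right (690,175)) and both orange arms closed over the barrel. The numbers agree:

- **Height:** the barrel top is at 68 mm along its whole length, so the axis is at 56 mm.
- **Jaw:** it is where it was before, so it is shut.
- **Tail:** it stopped at -91 mm, on the plate face, with 10 N of contact.

I'm handing the job in.

```bash
python3 -c "
from rig import bot
print(bot.job_done())"
```

```text
the job is handed in; nothing more can be done
None
```

I handed the job in at about 12 s: by my last camera check the yellow torch is fully home in both forks with the jaw shut and its tail against the contact plate, the tin, spray can and screwdriver were not touched, and the hand-in call returned no verdict.

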